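Stand the plate and the pan lid in the drainer

ROBOT

A 6-joint arm with a two-finger parallel gripper is mounted at the origin on the work surface. World frame = base frame: x ahead of the robot, y to its left, z up, the work surface at z = 0. Lengths are in m, angles in rad, forces in N, time in s.
With the tool pointing down it reaches from about 0.325 to 0.75 m from the base axis. Payload 7.6 kg.
Tool frame: the origin (TCP) lies midway between the tips of the shut fingers; the grasp point (between the pads) lies env.grip_point_offset behind it (env.grip_point_offset is the distance from the TCP to the grasp point, in m); z points along the fingers, y is the direction in which the jaws open and shut (so a half turn about z gives the same grasp; the last joint's range is limited). The gripper opens to 85 mm and grips with 20 to 120 N. Pads are 22 mm wide; open, the fingers measure 114 mm over their backs; the gripper's body (76 mm by 85 mm) begins 54 mm behind the grasp point. The pads swing forward as they close: fully open they stand 13 mm farther back than shut.
Start: joints at [-1.318, 0.052, 1.401, -0, 1.689, -0.07], TCP at [0.167, -0.498, 0.231] pointing down, gripper open.
Joint ranges: [-2.9, 2.9], [-0.91, 2.17], [0.12, 2.37], [-1.06, 4.2], [0.26, 2.73], [-2.93, 2.93]. Speed limits (rad/s): [2.57, 2.57, 3.01, 3.14, 3.14, 3.14].

INTERFACE

Orientations are given as a rotation vector (axis times angle).
In Python, from cell import status, optics, close_job, env gives the robot as it stands. The module is installed in compiled form; this text tells all that it offers.
- The arm moves only by the tool drive_tool, never from a script. Its argument "plan" is text: rows parted by semicolons, each of 5 numbers parted by spaces: the shift along the tool's x, y, z in units of 30 mm (1.0 is 30 mm), then the turn about the tool's z in units of 8 degrees (1.0 is 8 degrees), then the opening, from 0 (shut) to 1 (fully open). A call has exactly 8 rows; each row shifts and turns the commanded pose from where the row before left it, along the tool's axes as they then stand; what a row does not reach is not made up. A row lasts 1/10 s, in which the tool goes at most 50 mm and 8.59 degrees, less where a joint would pass 70% of its speed; a pose out of reach is approached as far as the arm can. A call is refused whole if a number of a shift passes 1 or a number of a turn 1, either way. A call with a gripper value outside its range is refused whole. The fingers move at their own pace and stop on an object; the grip force is fixed at half the most. Time passes only in rows, so rows that do not move let the fingers close, or fill a call up. It gives the time, the measured TCP pose, the force and the opening at its end, in the units of the state.
- status.get_obs(): the state, without advancing time (a new reading comes with each control period).
- optics.snapshot(name): name is "scene" or "top"; returns the picture (420x560x3 uint8, red, green, blue); there is no depth.
- optics.get_calibration(name): a dict with "fx", "fy", "cx", "cy" (pixels), "rvec" (rotation vector, rad) and "tvec" (3), from world to camera coordinates, as OpenCV has them. Camera axes: x right, y down, z forward; pixel columns grow to the right and rows downward; lengths in m; the calibration is good to about 2 mm. A picture is of the moment at which its call begins. get_calibration takes no time and is no camera call.
- close_job(): hands the job in, once; it reports no verdict.
The state is a dict: "t": time; "joints": joint angles; "qvel": joint speeds; "joint_torque": joint torques, N m; "ee_pos": TCP position; "tool_rot": TCP orientation; "force": force on the tool from outside, world axes, zero at the start; "torque": the same for the moment, N m; "gripper_width": finger opening in m.
Only numpy, scipy, OpenCV 4.12 (cv2) and the standard library are available. Lean on these libraries where they do the work, as an engineer would, in place of code of your own. Each camera call takes 0.05 s, during which the arm holds its last target. There are 200 camera calls.

TASK

The washing-up is done: take the big plate and the pan lid that are propped against the tub and the caddy and stand each on edge between the tines of the wire drainer to drip dry, sitting centred on the drainer's two bottom rails. The lid goes in the very last gap, at the end away from the two saucers, with its knob pointing out over that end; the plate goes in any free gap between the saucers and the lid, its hollow side facing the same way as the saucers' (towards the lid's end). Set them down gently without dropping them or knocking them over, and leave the saucers and everything else where they are.

Things in the scene. Friction and masses are not known exactly. Their poses are not given: they have to be found in the camera images.
- rack: Steel wire dish drainer, fixed, in a grey tray 225 x 225 mm; it stands left, middle or right, turned. Origin: middle of its underside, on the worktop. +x runs along its row of six gaps, from the end with two saucers to the empty end; z up. Gap centres: x = -75, -45 (saucers), -15, 15, 45 (free, for the plate), 75 mm (last, for the lid). A low frame wire (z = 48 mm) runs round it, 100 mm from the middle.
- plate_gap (a point): Middle of the third gap (x = -15 mm), next to the saucers, at rail height. The gap lies between tines (5 mm wire, tops 95 mm above the worktop) at x = -90, -60, -30, 0, 30, 60, 90 mm, y = -50 and +50 mm, so each gap is 25 mm clear. Any of the free gaps will do for the plate. Axes as the drainer's.
- end_gap (a point): Middle of the last gap (x = 75 mm), at rail height, 30 mm above the worktop: the lid's place. Two 5 mm rails run along x at y = -50 and +50 mm, axes at this height; a disc stands on both and dips between them. Seated centres are at y = 0: plate 78 mm above this height, lid 72 mm. Let go, a disc leans 5 to 15 degrees on its tines. Axes as the drainer's.
- rack_out (a point): A point in the air 200 mm from the drainer's middle along its +x, 100 mm up: beyond the empty end. The lid's knob and the plate's hollow side must face this way.
- plate_center (a point): Centre of the white plate (180 mm across, 0.36 kg), half-way through its rim. +x: the way its hollow side faces; y, z lie in its plane. Rim flat, 5 mm thick, radius 62 to 90 mm; the well narrows to a flat foot of radius 54 mm at x = -12 mm. Starts leaning 0.38 rad from vertical on the tub's far top edge, hollow side up and away from the robot, top edge towards the robot.
- lid_center (a point): Centre of the steel pan lid (170 mm across, 0.42 kg), half-way through its rim. +x: the way its knob points; y, z lie in its plane. Rim flat, 6 mm thick, radius 55 to 85 mm, underside flat; it domes to x = 14 mm and has a black knob 36 mm across ending at x = 40 mm. Starts leaning 0.38 rad from vertical on the caddy's far top edge, knob up and away from the robot, top edge towards the robot.
- tub: White plastic storage tub, 110 (x) x 180 (y) x 95 mm high, fixed (heavy), its lid hinged on the far (+x) side and ajar, rising towards the robot side to 118 mm. Origin: middle of its underside. The plate leans on its +x top edge, 55 mm from the middle.
- caddy: Empty steel cutlery caddy, 100 (x) x 190 (y) x 95 mm high, open on top, fixed. Origin: middle of its underside. The pan lid leans on its +x top edge, 50 mm from the middle.
- saucer_a_center (a point): Centre of a white saucer, 130 mm across, standing in the drainer's first gap (x = -75 mm), its top 140 mm above the worktop. +x is the way its hollow side faces. Leave it there.
- saucer_b_center (a point): Centre of a second, equal saucer, in the gap next to it (x = -45 mm). Leave it there.
- tumbler_center (a point): Centre of the upright glass tumbler, 74 mm across, 120 mm high. Leave it.
- filter_center (a point): Centre of the mesh filter cylinder, 72 mm thick, 130 mm long, lying on its side. Leave it.
- brush_center (a point): Middle of the wooden dish brush, 220 mm long, 36 mm high, lying on its bristles. Leave it.
- mug_center (a point): Centre of a white mug, 82 mm across, 95 mm high. Leave it.
- soap_center (a point): Centre of a clear soap bottle, 64 mm across, 190 mm high. Leave it.
Things that resemble listed ones, but are neither listed nor needed, are in the scene too. What is shaped like the part that bears lid_center but purple or red is not meant.

How it is judged:
At the end, for the whole second after the job is handed in: On both rails (centre within 8 mm of seated height, 12 mm of the middle line), axis within 0.38 rad of the row, facing the empty end, at rest: the plate in a free gap (centre at x = -30 to 60 mm of the drainer), the lid in the last gap (x = 58 to 94 mm), knob out. Both released (x of plate_center in the frame of rack between -0.03 and 0.06 m and y of plate_center in the frame of rack between -0.012 and 0.012 m and z of plate_center in the frame of rack between 0.1 and 0.115 m and angle between the x axis of each of plate_center, lid_center and the x axis of rack, either way round below 0.38 rad and x of rack_out in the frame of plate_center above 0 m and x of lid_center in the frame of rack between 0.058 and 0.094 m and y of lid_center in the frame of rack between -0.012 and 0.012 m and z of lid_center in the frame of rack between 0.094 and 0.109 m and x of rack_out in the frame of lid_center above 0 m and linear speed of each of plate, lid below 0.03 m/s); the robot touches nothing.
It fails at once if the plate is dropped or falls over (faster than 0.7 m/s while the fingers do not touch it) (linear speed of plate above 0.7 m/s and contact force between plate and the fingers below 0.1 N).
It fails at once if the pan lid is dropped or falls over (faster than 0.7 m/s while the fingers do not touch it) (linear speed of lid above 0.7 m/s and contact force between lid and the fingers below 0.1 N).
It fails at once if a saucer in the drainer is shifted by more than 25 mm (distance of any of saucer_a_center, saucer_b_center from where it was at the start of the episode above 0.025 m).
It fails at once if a bystander (tumbler, filter, brush, mug or soap bottle) is shifted by more than 30 mm (distance of any of tumbler_center, filter_center, brush_center, mug_center, soap_center from where it was at the start of the episode above 0.03 m).
It also fails if it takes over 72 s, if anything falls off the work surface, if the arm or the gripper's body presses on something with over 40 N, if the wrist force passes 120 N, or if a joint passes its speed limit or range.

## Working session

There is one attempt and no reset: what is moved stays moved. The work goes in short steps, Python scripts to look and compute and a tool call to move; the robot and the scene stay as the last step left them, time stands still between calls to the robot, and variables do not carry over. Pictures are saved under pics/ and viewed, about 8 in all and at most 12, crops included, and the job is handed in when it is done.

Besides the shell and the picture viewer there is one more tool, called after "Call:" by a JSON object that holds its "op" and its "data", one argument or row to a line. drive_tool: Moves the arm, as the interface text tells. Its arguments: {"type":"object","properties":{"plan":{"type":"string"}},"required":["plan"]}

```bash
mkdir -p pics; python3 - <<'E'
from cell import status, optics, env
import cv2, numpy as np
for n in("scene","top"):
    im=optics.snapshot(n); cv2.imwrite(f"pics/{n}0.png",cv2.resize(im[:,:,::-1],(784,588)))
    np.save(f"pics/{n}0.npy",im)
    c=optics.get_calibration(n);R=cv2.Rodrigues(np.array(c['rvec'],float))[0];print(n,c,"pos",-R.T@np.array(c['tvec']).ravel())
print(status.get_obs(),env.grip_point_offset)
E
```

```text
scene {'fx': 390.84352879458334, 'fy': 390.84352879458334, 'cx': 276.3468538711848, 'cy': 217.21790485773917, 'rvec': array([ 2.13555135,  0.57584455, -0.3042563 ]), 'tvec': array([-0.49449719, -0.08103   ,  1.7300691 ])} pos [ 1.16623101 -0.99819876  0.94219789]
top {'fx': 479.32449173967404, 'fy': 479.32449173967404, 'cx': 275.6482509188412, 'cy': 212.86705156106805, 'rvec': array([ 2.12744422, -2.17340314,  0.09415696]), 'tvec': array([0.02639053, 0.56809766, 1.47777965])} pos [ 0.39691784 -0.0233194   1.53270237]
{'t': 0.1, 'joints': array([-1.31827520e+00,  5.27699369e-02,  1.40162439e+00, -2.33926604e-05,
        1.68858622e+00, -7.02834727e-02]), 'qvel': array([-0.0001957 , -0.00105398, -0.00178912,  0.00167412,  0.00148979,
        0.00091849]), 'joint_torque': array([ 1.16543073e-03, -3.82582498e+01, -3.60985923e+01, -5.92595234e-05,
        4.91237937e-03, -4.83845668e-06]), 'ee_pos': array([ 0.16650175, -0.49761772,  0.23055805]), 'tool_rot': array([-3.09939966e+00, -5.04635586e-01,  2.34611623e-04]), 'force': array([-0.15880043, -0.84123385,  0.49213698]), 'torque': array([-0.01100874,  0.01215494, -0.02036597]), 'gripper_width': 0.085591975691209} 0.0187
```

View pics/top0.png

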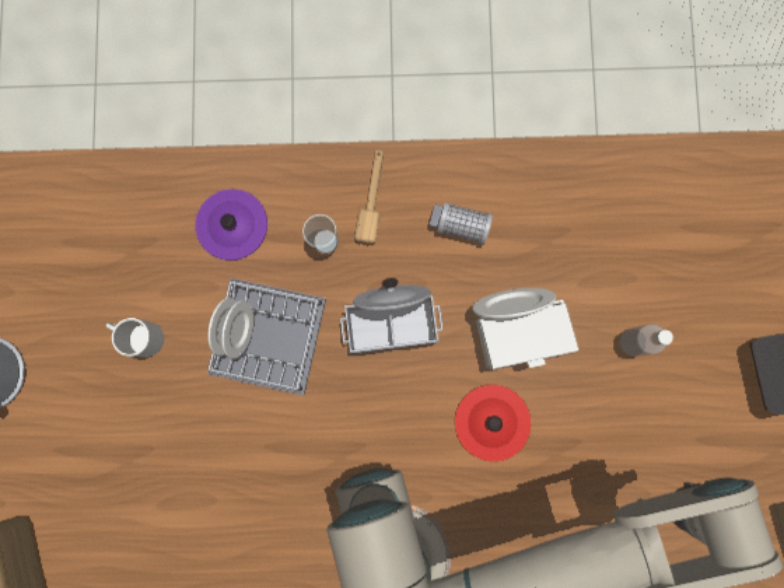

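View pics/scene0.png

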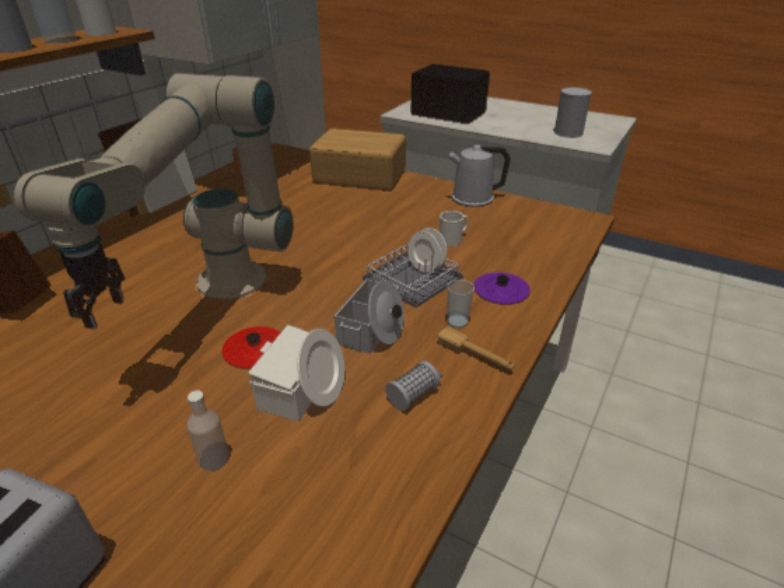

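The top view (784 px scale) shows the following:
- Rack at about (267,337), with the saucers on its left, so its +x runs to the image right.
- Caddy at (390,320) with the grey steel lid at (392,297).
- Tub at (527,330) with the plate at (515,303).

There are three lid candidates: purple (231,224), red (493,423) and steel grey (392,297). The grey one propped on the caddy fits the description. I'll confirm it in an enlarged crop.

```bash
python3 - <<'E'
import cv2, numpy as np
t=np.load("pics/top0.npy")[:,:,::-1];s=np.load("pics/scene0.npy")[:,:,::-1]
def grid(im,x0,y0,w,h,k,step=10):
    c=cv2.resize(im[y0:y0+h,x0:x0+w],None,fx=k,fy=k,interpolation=cv2.INTER_CUBIC)
    for x in range(x0,x0+w,step):
        cv2.line(c,((x-x0)*k,0),((x-x0)*k,6),(0,255,255),1)
        if x%20==0: cv2.putText(c,str(x),((x-x0)*k,16),0,.38,(0,255,255),1)
    for y in range(y0,y0+h,step):
        cv2.line(c,(0,(y-y0)*k),(6,(y-y0)*k),(0,255,255),1)
        if y%20==0: cv2.putText(c,str(y),(8,(y-y0)*k+4),0,.38,(0,255,255),1)
    return c
a=grid(t,230,195,190,75,4)   # lid+plate top
b=grid(t,140,195,100,90,4)
sc=grid(s,170,190,130,110,3) 
out=np.zeros((600,800,3),np.uint8)
out[:300,:760]=a; out[300:600,:400]=b[:300]; out[300:600,400:790]=sc[:300]
cv2.imwrite("pics/crop1.png",out)
b=grid(t,140,195,100,75,8);cv2.imwrite("pics/rack.png",b)
E
```

```text
(no output)
```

View pics/crop1.png

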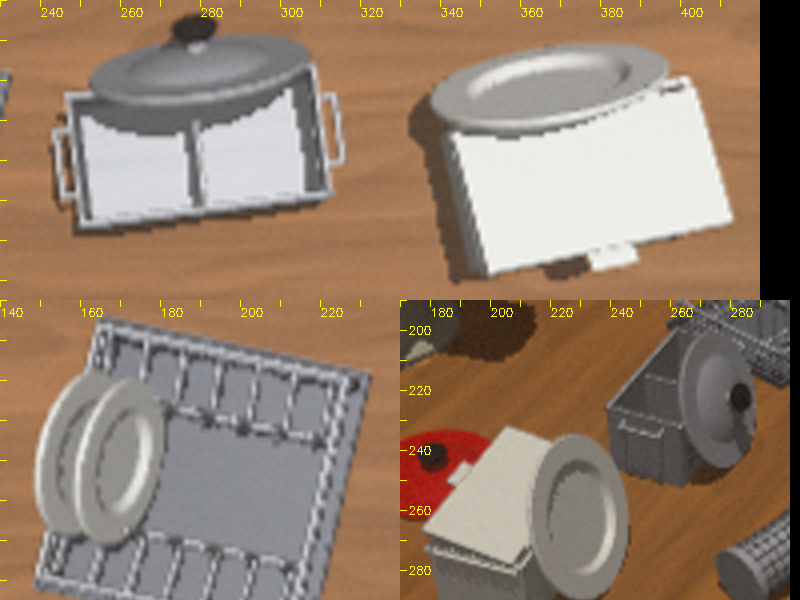

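View pics/rack.png

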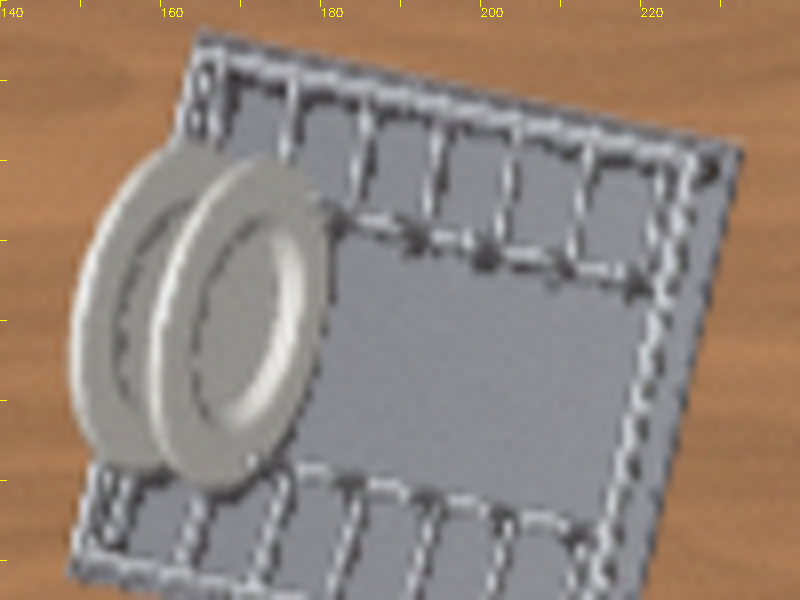

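The crop confirms the grey steel lid with the black knob on the caddy at top-view pixel (280,212), and the plate at (367,217). Tray corners are at about (165,199), (232.7,213.1), (216.5,280.5) and (148.8,266.9). Next I'll triangulate.

```bash
cat > h.py <<'E'
from cell import status, optics, env
import cv2, numpy as np
from scipy.spatial.transform import Rotation as Ro
def cam(n):
    c=optics.get_calibration(n);R=cv2.Rodrigues(np.array(c['rvec'],float))[0];return c,R,-R.T@np.array(c['tvec'],float).ravel()
def ray(n,p):
    c,R,o=cam(n);return o,R.T@np.array([(p[0]-c['cx'])/c['fx'],(p[1]-c['cy'])/c['fy'],1])
def onz(n,p,z):
    o,d=ray(n,p);return o+d*(z-o[2])/d[2]
def tri(pt,ps):
    o1,d1=ray("top",pt);o2,d2=ray("scene",ps)
    s=np.linalg.lstsq(np.c_[d1,-d2],o2-o1,rcond=None)[0];a,b=o1+s[0]*d1,o2+s[1]*d2
    return (a+b)/2,np.linalg.norm(a-b)
def proj(n,P):
    c,R,o=cam(n);q=R@(np.array(P)-o);return np.array([c['fx']*q[0]/q[2]+c['cx'],c['fy']*q[1]/q[2]+c['cy']])
E
python3 - <<'E'
from h import *
np.set_printoptions(precision=4,suppress=True)
C=np.array([onz("top",p,.004) for p in[(165,199),(232.7,213.1),(216.5,280.5),(148.8,266.9)]])
m=C.mean(0);ex=(C[1]+C[2]-C[0]-C[3])[:2];ey=(C[0]+C[1]-C[2]-C[3])[:2]
print("rack",m,np.degrees(np.arctan2(ex[1],ex[0])),np.degrees(np.arctan2(ey[1],ey[0])),np.linalg.norm(ex)/2,np.linalg.norm(ey)/2)
y=np.arctan2(ex[1],ex[0])
for nm,a,b,pt,ps,z in(("plate",(352.5,263.75),(413.25,249.5),(367.2,216.6),(229.3,262.5),.118),("lid",(250,251.25),(312.5,244.25),(280.2,212.4),(275.7,223.2),.095)):
    A,B=onz("top",a,z),onz("top",b,z);d=A-B
    print(nm,tri(pt,ps),"yaw normal",np.degrees(np.arctan2(-d[0],d[1])),"len",np.linalg.norm(d), "edge mid",(A+B)/2)
o=status.get_obs();print(Ro.from_rotvec(o['tool_rot']).as_matrix())
# frame-wire corner check (+x,+y)
c,s=np.cos(y),np.sin(y)
print(proj("top",[m[0]+.1*c-.1*s,m[1]+.1*s+.1*c,.048]))
E
```

```text
rack [0.4918 0.2891 0.004 ] -102.6859671209377 -13.573548295818032 0.2236246422480335 0.22206250170758807
plate (array([ 0.5474, -0.2631,  0.0786]), np.float64(0.0050310332502657784)) yaw normal 11.98008494912488 len 0.18238221010319883 edge mid [ 0.4229 -0.2988  0.118 ]
lid (array([0.5672, 0.0009, 0.075 ]), np.float64(0.005834713282615792)) yaw normal 5.179091196405339 len 0.18831587317694393 edge mid [ 0.4559 -0.0019  0.095 ]
[[ 0.9484  0.3172 -0.0004]
 [ 0.3172 -0.9483  0.0013]
 [ 0.0001 -0.0014 -1.    ]]
[225.8695 213.7965]
```

```bash
cat >> h.py <<'E'
def plan(P,yaw,calls,g,n=None):
    """rows from measured pose to TCP P, tool-x yaw (deg), linear over n rows, then still rows"""
    o=status.get_obs();p=o['ee_pos'].copy();R=Ro.from_rotvec(o['tool_rot']).as_matrix()
    print("at",p.round(4),"yaw",np.degrees(np.arctan2(R[1,0],R[0,0])).round(2),"w",round(o['gripper_width'],4),"F",o['force'].round(1),"t",round(o['t'],2),"j",o['joints'].round(2))
    N=calls*8;n=n or N
    for i in range(N):
        k=max(n-i,1) if i<n else 1
        y0=np.degrees(np.arctan2(R[1,0],R[0,0]));dy=(yaw-y0+180)%360-180
        s=(R.T@((np.array(P)-p)/k)/.03).round(2);s=np.clip(s,-1,1);u=np.clip(round(-dy/k/8,2),-1,1)
        if i%8==0: print("call")
        print(*[f"{v+0:g}" for v in s],f"{u+0:g}",g,end="; ")
        p=p+R@s*.03;R=R@Ro.from_euler('z',u*8,degrees=True).as_matrix()
    print("\nend",p.round(4))
E
python3 -c "
from h import *
plan([.514,-.272,.245],102,2,1)"
```

```text
at [ 0.1665 -0.4976  0.2306] yaw 18.5 w 0.0856 F [-0.2 -0.8  0.5] t 0.1 j [-1.32  0.05  1.4  -0.    1.69 -0.07]
call
0.84 -0.22 -0.03 -0.65 1; 0.85 -0.14 -0.03 -0.65 1; 0.86 -0.06 -0.03 -0.65 1; 0.86 0.02 -0.03 -0.65 1; 0.86 0.09 -0.03 -0.65 1; 0.85 0.17 -0.03 -0.65 1; 0.83 0.25 -0.03 -0.65 1; 0.8 0.32 -0.03 -0.65 1; call
0.77 0.39 -0.03 -0.65 1; 0.73 0.46 -0.03 -0.66 1; 0.68 0.53 -0.03 -0.65 1; 0.63 0.59 -0.03 -0.66 1; 0.58 0.64 -0.03 -0.65 1; 0.51 0.69 -0.03 -0.66 1; 0.45 0.74 -0.03 -0.65 1; 0.38 0.77 -0.03 -0.66 1; 
end [ 0.514  -0.2721  0.2451]
```

Call:
{"op": "drive_tool", "data": {
  "plan": "0.84 -0.22 -0.03 -0.65 1; 0.85 -0.14 -0.03 -0.65 1; 0.86 -0.06 -0.03 -0.65 1; 0.86 0.02 -0.03 -0.65 1; 0.86 0.09 -0.03 -0.65 1; 0.85 0.17 -0.03 -0.65 1; 0.83 0.25 -0.03 -0.65 1; 0.8 0.32 -0.03 -0.65 1"
}}

```text
t: 0.9
ee_pos: [0.3411, -0.384, 0.2381]
tool_rot: [-2.716, -1.578, 0.0]
force: [-0.6, 0.4, 0.3]
gripper_width: 0.0855
```

Call:
{"op": "drive_tool", "data": {
  "plan": "0.77 0.39 -0.03 -0.65 0.6; 0.73 0.46 -0.03 -0.66 0.6; 0.68 0.53 -0.03 -0.65 0.6; 0.63 0.59 -0.03 -0.66 0.6; 0.58 0.64 -0.03 -0.65 0.6; 0.51 0.69 -0.03 -0.66 0.6; 0.45 0.74 -0.03 -0.65 0.6; 0.38 0.77 -0.03 -0.66 0.6"
}}

```text
t: 1.7
ee_pos: [0.5148, -0.2715, 0.2452]
tool_rot: [-1.972, -2.445, 0.0]
force: [-1.2, -0.2, 1.0]
gripper_width: 0.0515
```

```bash
python3 - <<'E'
from h import *
plan([.514,-.272,.137],102,1,.6,6)
P=[]
for n in("top","scene"):
    im=optics.snapshot(n)[:,:,::-1]
    u,v=proj(n,[.514,-.272,.168]).astype(int);k=40
    c=cv2.resize(im[v-k-10:v+k-10,u-k:u+k],(400,400),interpolation=cv2.INTER_CUBIC)
    p=((proj(n,[.514,-.272,.168])-[u-k,v-k-10])*5).astype(int);cv2.drawMarker(c,tuple(map(int,p)),(0,0,255),0,12,1);P.append(c)
cv2.imwrite("pics/a1.png",np.hstack(P))
E
```

```text
at [ 0.5148 -0.2715  0.2452] yaw 102.23 w 0.0515 F [-1.2 -0.2  1. ] t 1.7 j [-0.55  0.21  1.2  -0.    1.73 -0.76]
call
0 0 0.6 0 0.6; 0 -0.01 0.6 0.01 0.6; 0 0 0.6 0 0.6; 0 -0.01 0.6 0.01 0.6; -0.01 0 0.6 0 0.6; 0 -0.01 0.61 0.01 0.6; 0 0 0 0 0.6; 0 0 0 0 0.6; 
end [ 0.5139 -0.272   0.1369]
```

View pics/a1.png

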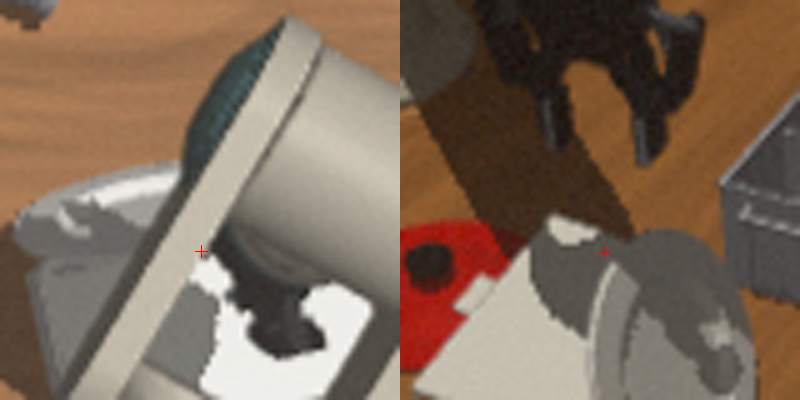

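```bash
cat >> h.py <<'E'
def bbox(c,r,yaw,lean=.38,h=.0025):
    y=np.radians(yaw);n=np.array([np.cos(y)*np.cos(lean),np.sin(y)*np.cos(lean),np.sin(lean)])
    a=np.array([-np.sin(y),np.cos(y),0]);b=np.cross(n,a);t=np.linspace(0,2*np.pi,90)
    for m in("top","scene"):
        q=np.array([proj(m,np.array(c)+r*(np.cos(k)*a+np.sin(k)*b)+s*n) for k in t for s in(-h,h)])
        print(m,q.min(0).round(1),q.max(0).round(1))
E
python3 -c "
from h import *
bbox([.5465,-.265,.0845],.09,12);bbox([.5672,.001,.079],.085,5.2)"
```

```text
top [338.  205.4] [398.1 227.7]
scene [209.9 233.8] [243.6 289.7]
top [251.8 203.3] [307.4 220.6]
scene [261.1 199.5] [287.5 245.4]
```

Call:
{"op": "drive_tool", "data": {
  "plan": "0 0 0.6 0 0.6; 0 0 0.6 0 0.6; 0 0 0.6 0 0.6; 0 0 0.6 0 0.6; 0 0 0.6 0 0.6; 0 0 0.6 0 0.6; 0 0 0 0 0.6; 0 0 0 0 0.6"
}}

```text
t: 2.6
ee_pos: [0.5136, -0.2727, 0.1379]
tool_rot: [-1.978, -2.44, 0.0]
force: [-0.2, 0.4, -0.5]
gripper_width: 0.0513
```

```bash
python3 - <<'E'
from h import *
o=status.get_obs();print(o['ee_pos'],o['force'])
P=[]
for n in("top","scene"):
    im=optics.snapshot(n)[:,:,::-1]
    u,v=proj(n,[.514,-.272,.168]).astype(int);k=40
    P.append(cv2.resize(im[v-k-10:v+k-10,u-k:u+k],(400,400),interpolation=cv2.INTER_CUBIC))
cv2.imwrite("pics/a2.png",np.hstack(P))
E
```

```text
[ 0.51362214 -0.27265833  0.13788812] [-0.24723151  0.39121122 -0.47934164]
```

View pics/a2.png

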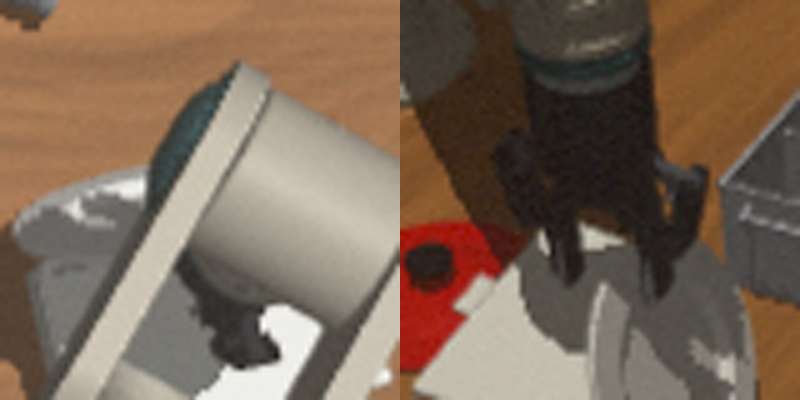

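Call:
{"op": "drive_tool", "data": {
  "plan": "0 0.5 0 0 0.6; 0 0.4 0 0 0.6; 0 0.3 0 0 0.6; 0 0.3 0 0 0.6; 0 0.25 -0.05 0 0.6; 0 0.25 -0.05 0 0.6; 0 0.25 -0.05 0 0.6; 0 0.25 -0.05 0 0.6"
}}

```text
t: 3.5
ee_pos: [0.588, -0.2566, 0.1439]
tool_rot: [1.977, 2.442, -0.0]
force: [-0.4, 0.0, 1.0]
gripper_width: 0.0512
```

```bash
python3 - <<'E'
from h import *
o=status.get_obs();print(o['ee_pos'],o['force'])
P=[]
for n in("top","scene"):
    im=optics.snapshot(n)[:,:,::-1]
    u,v=proj(n,[.56,-.262,.13]).astype(int);k=40
    P.append(cv2.resize(im[v-k:v+k,u-k:u+k],(400,400),interpolation=cv2.INTER_CUBIC))
cv2.imwrite("pics/a3.png",np.hstack(P))
E
```

```text
[ 0.58800154 -0.25660061  0.1438655 ] [-0.41551317  0.03195664  0.99042201]
```

View pics/a3.png

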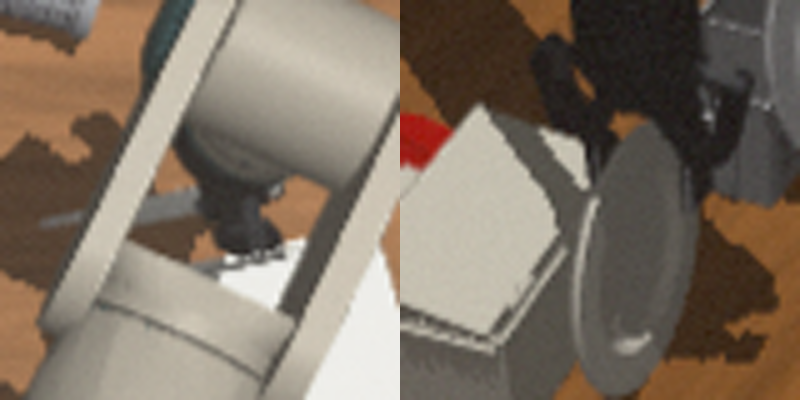

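The plate is nearly upright between the fingers, so I'll close on it.

Call:
{"op": "drive_tool", "data": {
  "plan": "0 0 0 0 0; 0 0 0 0 0; 0 0 0 0 0; 0 0 0 0 0; 0 0 0 0 0; 0 0 0 0 0; 0 0 0 0 0; 0 0 0 0 0"
}}

```text
t: 4.4
ee_pos: [0.5876, -0.2567, 0.1439]
tool_rot: [1.976, 2.441, 0.0]
force: [0.2, 0.2, 1.5]
gripper_width: 0.0093
```

Call:
{"op": "drive_tool", "data": {
  "plan": "0 0 -0.2 0 0; 0 0 -0.4 0 0; 0 0 -0.6 0 0; 0 0 -0.7 0 0; 0 0 -0.7 0 0; 0 0 -0.7 0 0; 0 0 -0.7 0 0; 0 0 -0.6 0 0"
}}

```text
t: 5.2
ee_pos: [0.5872, -0.2567, 0.2834]
tool_rot: [1.977, 2.441, -0.0]
force: [-0.2, 0.9, -3.5]
gripper_width: 0.0098
```

```bash
python3 - <<'E'
from h import *
o=status.get_obs();print(o['ee_pos'],o['force'],o['gripper_width'])
P=[]
for n in("top","scene"):
    im=optics.snapshot(n)[:,:,::-1]
    u,v=proj(n,o['ee_pos']-[0,0,.04]).astype(int);k=40
    P.append(cv2.resize(im[v-k:v+k,u-k:u+k],(400,400),interpolation=cv2.INTER_CUBIC)); print(n,u-k,v-k)
cv2.imwrite("pics/a4.png",np.hstack(P))
E
```

```text
[ 0.58721997 -0.2566578   0.28335449] [-0.15930727  0.86940695 -3.47534325] 0.00976369180212352
top 333 154
scene 196 184
```

View pics/a4.png

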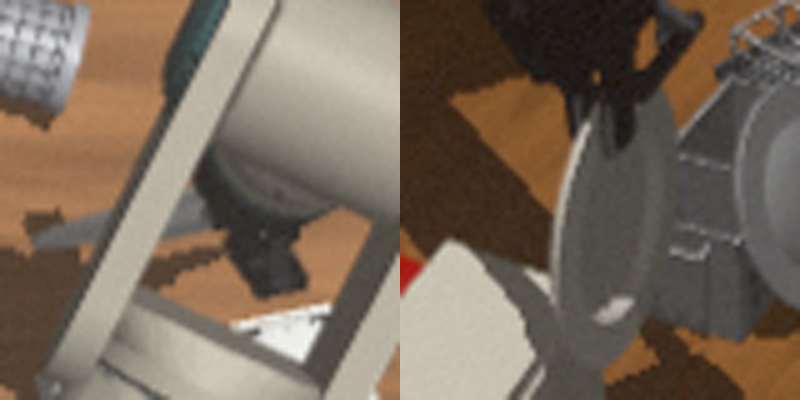

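```bash
python3 -c "
from h import *
t=np.radians(102)
for L in(0,.1,.2):
  for d in(0,.01):
    print(L,d);bbox(np.array([.587+np.cos(t)*d,-.257+np.sin(t)*d,.229]),.09,12,L)"
```

```text
0 0
top [340.3 185.5] [406.  205.3]
scene [222.9 198.9] [248.4 258.3]
0 0.01
top [336.7 186.4] [402.3 206.1]
scene [224.3 197.2] [249.6 256.2]
0.1 0
top [340.2 187. ] [406.1 204.3]
scene [222.  198.7] [249.1 258.6]
0.1 0.01
top [336.6 187.9] [402.5 205.1]
scene [223.5 196.9] [250.2 256.5]
0.2 0
top [340.1 187.3] [406.3 204.5]
scene [220.7 198.6] [250.2 258.8]
0.2 0.01
top [336.5 188.1] [402.7 205.3]
scene [222.2 196.9] [251.3 256.6]
```

```bash
python3 - <<'E'
from h import *
y=np.radians(-103);m=np.array([.4918,.2891]);M=np.array([[np.cos(y),np.sin(y)],[-np.sin(y),np.cos(y)]])
for l,z in(([(690,175),(600,590)],.048),([(205,50),(690,160)],.048),([(333,222),(410,240),(487,260),(563,272),(635,287)],.03),([(350,487),(428,503),(505,520),(580,537)],.03)):
    print([ (M@(onz("top",(140+(a-4)/8+.0,195+(b-4)/8),z)[:2]-m)*1000).round(1) for a,b in l])
E
```

```text
[array([100.8,  92.6]), array([101.7, -71.8])]
[array([-97.4, 102. ]), array([99.6, 98.3])]
[array([-36.7,  47. ]), array([-5. , 46.2]), array([26.7, 44.7]), array([57.2, 46.2]), array([86.4, 46.2])]
[array([ -6.3, -53.5]), array([ 25.2, -53.3]), array([ 56.4, -53.5]), array([ 86.8, -53.9])]
```

```bash
python3 -c "
from h import *
plan([.4867,.2677,.38],-13.4,3,0)"
```

```text
at [ 0.5879 -0.257   0.2855] yaw 102.01 w 0.0097 F [-0.  -0.5 -4.5] t 5.3 j [-0.47  0.39  0.91 -0.    1.84 -0.68]
call
0.74 0.01 -0.13 0.6 0; 0.74 -0.05 -0.13 0.6 0; 0.73 -0.11 -0.13 0.6 0; 0.72 -0.17 -0.13 0.6 0; 0.71 -0.23 -0.13 0.6 0; 0.68 -0.29 -0.13 0.6 0; 0.66 -0.34 -0.14 0.6 0; 0.63 -0.4 -0.13 0.6 0; call
0.59 -0.45 -0.14 0.6 0; 0.55 -0.5 -0.13 0.6 0; 0.51 -0.54 -0.14 0.6 0; 0.46 -0.58 -0.13 0.6 0; 0.41 -0.62 -0.14 0.6 0; 0.36 -0.65 -0.13 0.6 0; 0.3 -0.68 -0.14 0.6 0; 0.24 -0.7 -0.13 0.6 0; call
0.18 -0.72 -0.14 0.6 0; 0.12 -0.73 -0.13 0.6 0; 0.06 -0.74 -0.14 0.6 0; 0 -0.74 -0.13 0.61 0; -0.06 -0.74 -0.14 0.6 0; -0.12 -0.73 -0.13 0.61 0; -0.19 -0.72 -0.14 0.6 0; -0.24 -0.7 -0.13 0.61 0; 
end [0.4867 0.2677 0.3799]
```

Call:
{"op": "drive_tool", "data": {
  "plan": "0.74 0.01 -0.4 0.6 0; 0.74 -0.05 -0.4 0.6 0; 0.73 -0.11 -0.4 0.6 0; 0.72 -0.17 -0.4 0.6 0; 0.71 -0.23 -0.4 0.6 0; 0.68 -0.29 -0.4 0.6 0; 0.66 -0.34 -0.4 0.6 0; 0.63 -0.4 -0.3 0.6 0"
}}

```text
t: 6.1
ee_pos: [0.5533, -0.081, 0.3743]
tool_rot: [-2.672, -1.651, 0.002]
force: [-0.4, 0.1, -3.2]
gripper_width: 0.0095
```

Call:
{"op": "drive_tool", "data": {
  "plan": "0.59 -0.45 0 0.6 0; 0.55 -0.5 0 0.6 0; 0.51 -0.54 0 0.6 0; 0.46 -0.58 0 0.6 0; 0.41 -0.62 0 0.6 0; 0.36 -0.65 0 0.6 0; 0.3 -0.68 0 0.6 0; 0.24 -0.7 0 0.6 0"
}}

```text
t: 6.9
ee_pos: [0.5195, 0.0938, 0.3735]
tool_rot: [-3.067, -0.68, 0.003]
force: [0.4, 0.0, -3.6]
gripper_width: 0.0095
```

Call:
{"op": "drive_tool", "data": {
  "plan": "0.18 -0.72 0 0.6 0; 0.12 -0.73 0 0.6 0; 0.06 -0.74 0 0.6 0; 0 -0.74 0 0.61 0; -0.06 -0.74 0 0.6 0; -0.12 -0.73 0 0.61 0; -0.19 -0.72 0 0.6 0; -0.24 -0.7 0 0.61 0"
}}

```text
t: 7.7
ee_pos: [0.4862, 0.2686, 0.3734]
tool_rot: [3.118, -0.373, -0.003]
force: [0.2, -0.3, -3.5]
gripper_width: 0.0094
```

```bash
python3 - <<'E'
from h import *
plan([.4867,.2677,.22],-13.4,1,0,8)
o=status.get_obs()
P=[]
for n in("top","scene"):
    im=optics.snapshot(n)[:,:,::-1]
    u,v=proj(n,o['ee_pos']-[0,0,.1]).astype(int);k=40
    P.append(cv2.resize(im[v-k:v+k,u-k:u+k],(400,400),interpolation=cv2.INTER_CUBIC)); print(n,u-k,v-k)
cv2.imwrite("pics/a5.png",np.hstack(P))
for L in(-.1,0,.1): print(L);bbox(o['ee_pos']-[0,0,.054],.09,-103.4,L)
E
```

```text
at [0.4862 0.2686 0.3734] yaw -13.63 w 0.0094 F [ 0.2 -0.3 -3.5] t 7.7 j [ 0.44  0.16  1.   -0.    1.98  2.25]
call
0 0 0.64 0 0; 0 0 0.64 0 0; 0.01 0 0.64 0 0; 0 0 0.64 -0.01 0; 0.01 0 0.64 0 0; 0 0.01 0.64 -0.01 0; 0.01 0 0.64 0 0; 0 0.01 0.63 -0.01 0; 
end [0.4866 0.2676 0.2201]
top 137 195
scene 251 102
-0.1
top [162.4 199.8] [183.7 269.4]
scene [274.2 109. ] [309.4 153.1]
0
top [160.  199.7] [185.6 269.4]
scene [274.3 108.4] [309.4 153.8]
0.1
top [157.2 199.7] [188.  269.4]
scene [274.3 107.9] [309.6 154.4]
```

View pics/a5.png

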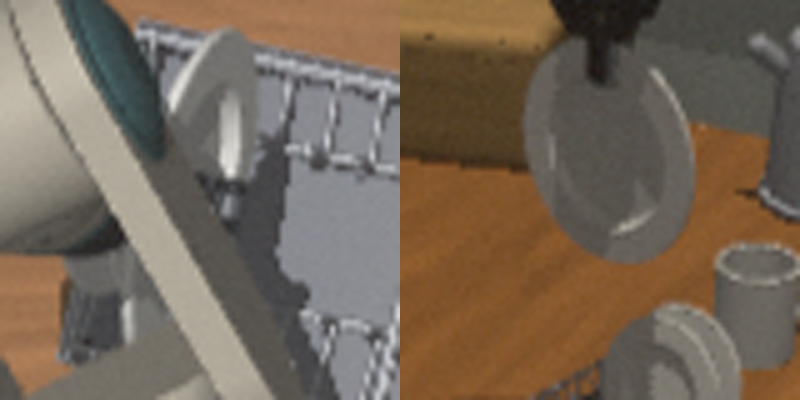

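```bash
python3 - <<'E'
from h import *
o=status.get_obs();im=optics.snapshot("top").astype(int)
for r in(206,210,214,218,222): print(r,im[r,170:200].sum(1)//3)
y=np.radians(-103.4)
for L in(0,.05,.1,.15,.2):
    n=np.array([np.cos(y)*np.cos(L),np.sin(y)*np.cos(L),np.sin(L)]);a=np.array([-np.sin(y),np.cos(y),0]);b=np.cross(n,a)
    g=o['ee_pos']+[0,0,.0187];c=g-.073*b
    q=np.array([proj("top",c+.09*(np.cos(k)*a+np.sin(k)*b)+s*n) for k in np.linspace(0,2*np.pi,2000) for s in(-.0025,.0025)])
    print(L,[q[abs(q[:,1]-r-.0)<.3][:,0].max().round(1) for r in(206,210,214,218,222)],q[:,1].min().round(1))
E
```

```text
206 [109 118 120  79 133 186 176 118 113 114 111 112 113 113 113 110 112 139
 172 179 182 153 144 121 118 130 106 107 103 121]
210 [134 145 190 212 171 118 112 111 111 114 112 112 114 113 113 111 116 109
 116 119 121 119 120  79 127 116 104 104  93 129]
214 [202 220 179 119 108 114 111 102  95  99 100 122 135 135 115 113 113 114
 135 136 139 139 137 131 173  98 131 139 140 139]
218 [106  98  99 112 110  98  91  91  95  93 126 165 173 173 147 114 112 118
 134 141 138 138 138 167  99  74 130 138 139 141]
222 [ 70  84  94  95  94  94  94 104 112 112 129 188 193 196 161 120 110 140
 116  83  97  78  76  83 115 135 138 139 140 138]Traceback (most recent call last):
  File "<stdin>", line 8, in <module>
  File "h.py", line 15, in proj
    c,R,o=cam(n);q=R@(np.array(P)-o);return np.array([c['fx']*q[0]/q[2]+c['cx'],c['fy']*q[1]/q[2]+c['cy']])
          ~~~^^^
  File "h.py", line 5, in cam
    c=optics.get_calibration(n);R=cv2.Rodrigues(np.array(c['rvec'],float))[0];return c,R,-R.T@np.array(c['tvec'],float).ravel()
ValueError: time passes only in moves, steps and waits
```

```bash
sed -i 's/^def cam(n):/import functools\n@functools.lru_cache\ndef cam(n):/' h.py; python3 - <<'E'
from h import *
o=status.get_obs()
y=np.radians(-103.4)
for L in(-.1,0,.05,.1,.15,.2):
    n=np.array([np.cos(y)*np.cos(L),np.sin(y)*np.cos(L),np.sin(L)]);a=np.array([-np.sin(y),np.cos(y),0]);b=np.cross(n,a)
    g=o['ee_pos']+[0,0,.0187];c=g-.073*b
    q=np.array([proj("top",c+.09*(np.cos(k)*a+np.sin(k)*b)+s*n) for k in np.linspace(0,2*np.pi,600) for s in(-.0025,.0025)])
    R=(202,206,210,214,218,222);f=lambda r,h:getattr(q[abs(q[:,1]-r)<.4][:,0],h)().round(1)
    print(L,[(f(r,'min'),f(r,'max')) for r in R],q[:,1].min().round(1))
E
```

```text
-0.1 [(np.float64(174.3), np.float64(180.9)), (np.float64(172.4), np.float64(181.1)), (np.float64(170.7), np.float64(180.9)), (np.float64(169.3), np.float64(180.5)), (np.float64(168.0), np.float64(180.0)), (np.float64(166.8), np.float64(179.4))] 199.3
0 [(np.float64(175.6), np.float64(184.2)), (np.float64(172.9), np.float64(185.3)), (np.float64(170.8), np.float64(185.6)), (np.float64(169.1), np.float64(185.6)), (np.float64(167.4), np.float64(185.4)), (np.float64(166.1), np.float64(185.0))] 199.8
0.05 [(np.float64(176.3), np.float64(185.7)), (np.float64(173.1), np.float64(187.2)), (np.float64(170.8), np.float64(187.9)), (np.float64(169.0), np.float64(188.1)), (np.float64(167.2), np.float64(188.0)), (np.float64(165.8), np.float64(187.8))] 200.0
0.1 [(np.float64(177.0), np.float64(187.0)), (np.float64(173.5), np.float64(189.1)), (np.float64(170.8), np.float64(190.0)), (np.float64(168.9), np.float64(190.5)), (np.float64(167.0), np.float64(190.6)), (np.float64(165.6), np.float64(190.5))] 200.3
0.15 [(np.float64(177.8), np.float64(188.2)), (np.float64(173.7), np.float64(190.9)), (np.float64(170.9), np.float64(192.1)), (np.float64(168.6), np.float64(192.8)), (np.float64(166.8), np.float64(193.0)), (np.float64(165.3), np.float64(193.0))] 200.5
0.2 [(np.float64(178.5), np.float64(189.3)), (np.float64(174.0), np.float64(192.6)), (np.float64(170.9), np.float64(194.1)), (np.float64(168.5), np.float64(195.0)), (np.float64(166.7), np.float64(195.4)), (np.float64(165.1), np.float64(195.6))] 200.7
```

Call:
{"op": "drive_tool", "data": {
  "plan": "0 -0.07 0.5 0 0; 0 0 0.6 0 0; 0 0 0.7 0 0; 0 0 0.7 0 0; 0 0 0.6 0 0; 0 0 0.5 0 0; 0 0 0.3 0 0; 0 0 0.2 0 0"
}}

```text
t: 8.65
ee_pos: [0.4871, 0.2694, 0.2509]
tool_rot: [3.12, -0.367, -0.001]
force: [0.0, -0.3, -3.9]
gripper_width: 0.01
```

Call:
{"op": "drive_tool", "data": {
  "plan": "0 0 0.2 0 0; 0 0 0.2 0 0; 0 0 0.25 0 0; 0 0 0.25 0 0; 0 0 0.25 0 0; 0 0 0.2 0 0; 0 0 0.1 0 0; 0 0 0 0 0"
}}

```text
t: 9.45
ee_pos: [0.4871, 0.2702, 0.2072]
tool_rot: [-3.12, 0.366, 0.001]
force: [2.1, 2.9, -6.0]
gripper_width: 0.0095
```

```bash
python3 - <<'E'
from h import *
plan([.4874,.2706,.17],-13.4,1,0,7)
o=status.get_obs()
P=[]
for n,k in(("top",40),("scene",32)):
    im=optics.snapshot(n)[:,:,::-1]
    u,v=proj(n,o['ee_pos']-[0,0,.1]).astype(int)
    P.append(cv2.resize(im[v-k:v+k,u-k:u+k],(400,400),interpolation=cv2.INTER_CUBIC)); print(n,u-k,v-k)
cv2.imwrite("pics/a6.png",np.hstack(P))
E
```

```text
at [0.4871 0.2702 0.2072] yaw -13.4 w 0.0095 F [ 2.1  2.9 -6. ] t 9.45 j [0.44 0.15 1.34 0.   1.65 2.24]
call
0 0 0.18 0 0; 0 0 0.18 0 0; 0 0 0.18 0 0; 0 0 0.18 0 0; 0 0 0.17 0 0; 0 -0.01 0.18 0 0; 0.01 0 0.17 0 0; 0 0 0 0 0; 
end [0.4875 0.2704 0.17  ]
top 149 199
scene 258 146
```

View pics/a6.png

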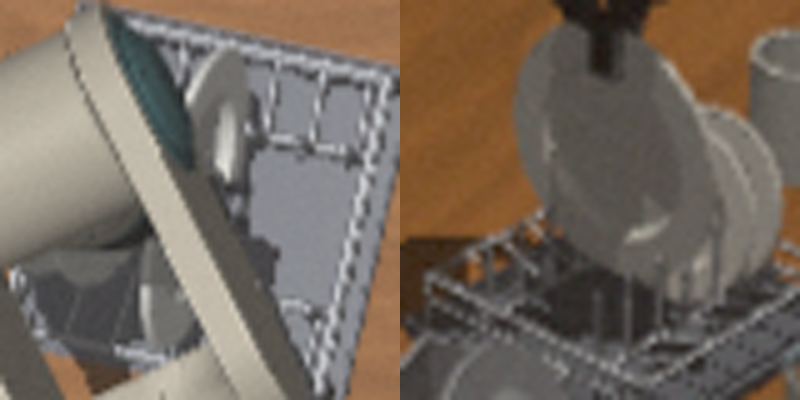

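Call:
{"op": "drive_tool", "data": {
  "plan": "0 -0.08 0 0 0; 0 0 0.15 0 0; 0 0 0.15 0 0; 0 0 0.15 0 0; 0 0 0.15 0 0; 0 0 0.15 0 0; 0 0 0.15 0 0; 0 0 0 0 0"
}}

```text
t: 10.35
ee_pos: [0.4874, 0.272, 0.1802]
tool_rot: [3.119, -0.367, -0.002]
force: [1.2, 1.7, -3.8]
gripper_width: 0.01
```

Call:
{"op": "drive_tool", "data": {
  "plan": "0 -0.06 0 0 0; 0 0 0.1 0 0; 0 0 0.1 0 0; 0 0 0.1 0 0; 0 0 0.1 0 0; 0 0 0 0 0; 0 0 0 0 0; 0 0 0 0 0"
}}

```text
t: 11.15
ee_pos: [0.4882, 0.2739, 0.1694]
tool_rot: [-3.12, 0.367, -0.001]
force: [0.3, -0.5, -4.0]
gripper_width: 0.0095
```

Call:
{"op": "drive_tool", "data": {
  "plan": "0 0 0.05 0 0; 0 0 0.05 0 0; 0 0 0.05 0 0; 0 0 0.05 0 0; 0 0 0.05 0 0; 0 0 0 0 0; 0 0 0 0 0; 0 0 0 0 0"
}}

```text
t: 11.95
ee_pos: [0.4882, 0.274, 0.162]
tool_rot: [-3.12, 0.367, -0.001]
force: [-1.6, -0.2, -0.3]
gripper_width: 0.0097
```

Call:
{"op": "drive_tool", "data": {
  "plan": "-0.04 0 0.03 0 0; 0 0 0.03 0 0; 0 0 0 0 0; 0 0 0 0 0.03; 0 0 0 0 0.06; 0 0 0 0 0.1; 0 0 0 0 0.15; 0 0 0 0 0.2"
}}

```text
t: 12.75
ee_pos: [0.4872, 0.2743, 0.1602]
tool_rot: [-3.12, 0.367, -0.002]
force: [0.4, -0.4, -0.2]
gripper_width: 0.0165
```

Call:
{"op": "drive_tool", "data": {
  "plan": "0 0 0 0 0.3; 0 0 0 0 0.4; 0 0 0 0 0.5; 0 0 -0.1 0 0.5; 0 0 -0.2 0 0.5; 0 0 -0.3 0 0.5; 0 0 -0.5 0 0.5; 0 0 -0.7 0 0.5"
}}

```text
t: 13.55
ee_pos: [0.4867, 0.2741, 0.2148]
tool_rot: [3.12, -0.367, -0.001]
force: [-0.0, 0.8, 0.5]
gripper_width: 0.0424
```

Call:
{"op": "drive_tool", "data": {
  "plan": "0 0 -0.8 0 0.5; 0 0 -0.8 0 0.5; 0 0 -0.8 0 0.6; 0 0 -0.5 0 0.6; 0 0 0 0 0.6; 0 0 0 0 0.6; 0 0 0 0 0.6; 0 0 0 0 0.6"
}}

```text
t: 14.35
ee_pos: [0.4867, 0.2741, 0.2997]
tool_rot: [3.119, -0.367, -0.003]
force: [-0.3, 0.5, -0.1]
gripper_width: 0.051
```

```bash
python3 - <<'E'
from h import *
y=np.radians(5.2);n=np.array([np.cos(y),np.sin(y)])
c=np.array([.5672,.001]);top=c-.085*np.sin(.38)*n;print(top, "z",.085*np.cos(.38)*2)
plan([top[0],top[1],.25],95.2,3,.6,22)
E
```

```text
[ 0.53580152 -0.00185749] z 0.15787298804800676
at [0.4867 0.2741 0.2997] yaw -13.43 w 0.051 F [-0.3  0.5 -0.1] t 14.35 j [ 0.45  0.14  1.17 -0.    1.83  2.25]
call
0.17 0.39 0.08 -0.62 0.6; 0.14 0.4 0.08 -0.62 0.6; 0.1 0.41 0.08 -0.62 0.6; 0.06 0.42 0.07 -0.62 0.6; 0.03 0.42 0.08 -0.62 0.6; -0.01 0.42 0.07 -0.62 0.6; -0.05 0.42 0.08 -0.62 0.6; -0.08 0.42 0.07 -0.62 0.6; call
-0.12 0.41 0.08 -0.62 0.6; -0.15 0.4 0.07 -0.62 0.6; -0.19 0.38 0.08 -0.61 0.6; -0.22 0.36 0.07 -0.62 0.6; -0.25 0.34 0.08 -0.61 0.6; -0.28 0.32 0.07 -0.62 0.6; -0.3 0.3 0.08 -0.61 0.6; -0.33 0.27 0.07 -0.62 0.6; call
-0.35 0.24 0.08 -0.61 0.6; -0.37 0.21 0.07 -0.62 0.6; -0.39 0.18 0.08 -0.61 0.6; -0.4 0.14 0.07 -0.62 0.6; -0.41 0.11 0.08 -0.61 0.6; -0.42 0.08 0.07 -0.62 0.6; 0 0 0 0 0.6; 0 0 0 0 0.6; 
end [ 0.5359 -0.0018  0.2501]
```

Call:
{"op": "drive_tool", "data": {
  "plan": "0.17 0.39 0.08 -0.62 0.6; 0.14 0.4 0.08 -0.62 0.6; 0.1 0.41 0.08 -0.62 0.6; 0.06 0.42 0.07 -0.62 0.6; 0.03 0.42 0.08 -0.62 0.6; -0.01 0.42 0.07 -0.62 0.6; -0.05 0.42 0.08 -0.62 0.6; -0.08 0.42 0.07 -0.62 0.6"
}}

```text
t: 15.15
ee_pos: [0.5047, 0.1736, 0.2817]
tool_rot: [3.058, 0.719, -0.002]
force: [-0.1, 0.7, -0.4]
gripper_width: 0.0515
```

Call:
{"op": "drive_tool", "data": {
  "plan": "-0.12 0.41 0.08 -0.62 0.6; -0.15 0.4 0.07 -0.62 0.6; -0.19 0.38 0.08 -0.61 0.6; -0.22 0.36 0.07 -0.62 0.6; -0.25 0.34 0.08 -0.61 0.6; -0.28 0.32 0.07 -0.62 0.6; -0.3 0.3 0.08 -0.61 0.6; -0.33 0.27 0.07 -0.62 0.6"
}}

```text
t: 15.95
ee_pos: [0.5224, 0.0732, 0.2637]
tool_rot: [-2.636, -1.708, 0.002]
force: [0.4, -0.3, 0.2]
gripper_width: 0.0511
```

Call:
{"op": "drive_tool", "data": {
  "plan": "-0.35 0.24 0.08 -0.61 0.6; -0.37 0.21 0.07 -0.62 0.6; -0.39 0.18 0.08 -0.61 0.6; -0.4 0.14 0.07 -0.62 0.6; -0.41 0.11 0.08 -0.61 0.6; -0.42 0.08 0.07 -0.62 0.6; 0 0 0 0 0.6; 0 0 0 0 0.6"
}}

```text
t: 16.75
ee_pos: [0.5361, -0.0015, 0.2507]
tool_rot: [-2.121, -2.317, 0.001]
force: [0.2, -0.5, 0.1]
gripper_width: 0.0511
```

```bash
python3 - <<'E'
from h import *
plan([.5358,-.0019,.128],95.2,1,.6,7)
P=[]
for n,p,k in(("top",[.49,.2,.1],45),("scene",[.5,.14,.12],65)):
    im=optics.snapshot(n)[:,:,::-1]
    u,v=proj(n,p).astype(int)
    P.append(cv2.resize(im[v-k:v+k,u-k:u+k],(400,400),interpolation=cv2.INTER_CUBIC)); print(n,u-k,v-k)
cv2.imwrite("pics/a7.png",np.hstack(P))
E
```

```text
at [ 0.5361 -0.0015  0.2507] yaw 95.06 w 0.0511 F [ 0.2 -0.5  0.1] t 16.75 j [-0.07  0.08  1.33  0.    1.73 -0.16]
call
0 0 0.58 0 0.6; 0 0 0.58 0 0.6; 0 0 0.59 0 0.6; 0 0 0.58 0 0.6; 0 0 0.59 -0.01 0.6; -0.01 0 0.58 0 0.6; 0 -0.01 0.59 -0.01 0.6; 0 0 0 0 0.6; 
end [ 0.5357 -0.0018  0.128 ]
top 168 192
scene 213 126
```

View pics/a7.png

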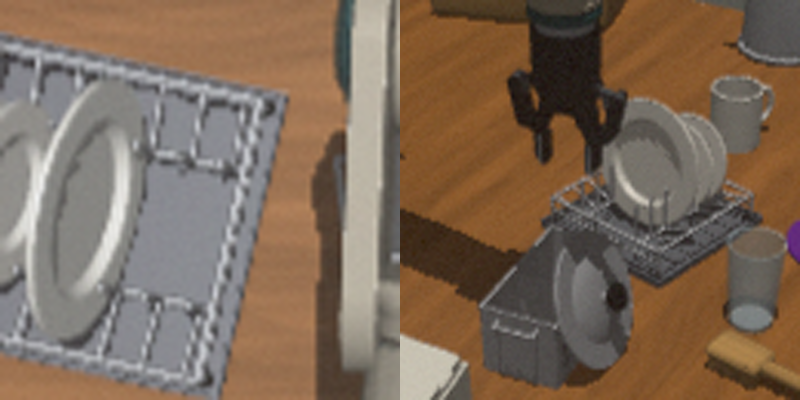

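Call:
{"op": "drive_tool", "data": {
  "plan": "0 0 0.6 0 0.6; 0 0 0.6 0 0.6; 0 0 0.6 0 0.6; 0 0 0.6 0 0.6; 0 0 0.6 0 0.6; 0 0 0.6 0 0.6; 0 0 0.5 0 0.6; 0 0 0 0 0.6"
}}

```text
t: 17.65
ee_pos: [0.5351, -0.0012, 0.1258]
tool_rot: [-2.116, -2.318, 0.004]
force: [-0.7, -0.1, 0.0]
gripper_width: 0.0511
```

Call:
{"op": "drive_tool", "data": {
  "plan": "0 0.5 0 0 0.6; 0 0.4 0 0 0.6; 0 0.3 0 0 0.6; 0 0.3 0 0 0.6; 0 0.25 -0.05 0 0.6; 0 0.25 -0.05 0 0.6; 0 0.25 -0.05 0 0.6; 0 0.2 -0.05 0 0.6"
}}

```text
t: 18.45
ee_pos: [0.6101, 0.0051, 0.1343]
tool_rot: [2.118, 2.32, 0.0]
force: [0.8, -0.3, 0.3]
gripper_width: 0.051
```

```bash
python3 - <<'E'
from h import *
o=status.get_obs();print(o['ee_pos'],o['force'],o['gripper_width'])
im=optics.snapshot("scene").astype(int);np.save("pics/l.npy",im)
# knob (dark) and lid: find dark blob near expected
u,v=proj("scene",[.63,.0,.09]).astype(int);d=(im.sum(2)<110)[v-25:v+25,u-25:u+25].astype(np.uint8)
n,l,s,c=cv2.connectedComponentsWithStats(d)
print([(s[i,4],(c[i]+[u-25,v-25]).round(1)) for i in range(1,n) if s[i,4]>8])
y=np.radians(5.2)
for L in(.38,.2,.1,0):  # knob end if lid pivoted on its bottom
    n_=np.array([np.cos(y)*np.cos(L),np.sin(y)*np.cos(L),np.sin(L)]);b=np.array([-np.cos(y)*np.sin(L),-np.sin(y)*np.sin(L),np.cos(L)])
    bot=np.array([.5672,.001,0])+.085*np.sin(.38)*np.array([np.cos(y),np.sin(y),0])
    print(L,proj("scene",bot+.085*b+.035*n_).round(1),"toprim",bot+.17*b)
E
```

```text
[0.61011313 0.00507301 0.13427205] [ 0.80405226 -0.29832925  0.25081424] 0.05101033814991483
[(np.int32(22), array([277.6, 201.8])), (np.int32(80), array([296.4, 204. ])), (np.int32(48), array([290.1, 225. ]))]
0.38 [282.9 221.8] toprim [ 0.53580152 -0.00185749  0.15787299]
0.2 [287.  223.3] toprim [0.5649637  0.00079648 0.16661132]
0.1 [289.3 224.4] toprim [0.58169665 0.0023193  0.16915071]
0 [291.4 225.6] toprim [0.59859848 0.00385749 0.17      ]
```

Call:
{"op": "drive_tool", "data": {
  "plan": "0 0 0 0 0; 0 0 0 0 0; 0 0 0 0 0; 0 0 0 0 0; 0 0 0 0 0; 0 0 0 0 0; 0 0 0 0 0; 0 0 0 0 0"
}}

```text
t: 19.3
ee_pos: [0.6093, 0.005, 0.1342]
tool_rot: [-2.118, -2.32, 0.0]
force: [-2.8, -0.4, 1.6]
gripper_width: 0.0057
```

Call:
{"op": "drive_tool", "data": {
  "plan": "0 0 -0.2 0 0; 0 0 -0.4 0 0; 0 0 -0.7 0 0; 0 0 -0.9 0 0; 0 0 -1 0 0; 0 0 -1 0 0; 0 0 -1 0 0; 0 0 -0.9 0 0"
}}

```text
t: 20.1
ee_pos: [0.6095, 0.0051, 0.3193]
tool_rot: [2.117, 2.319, 0.002]
force: [0.7, 0.4, -4.4]
gripper_width: 0.0057
```

```bash
python3 - <<'E'
from h import *
y=np.radians(-103.4);d=np.array([np.cos(y),np.sin(y)]);p=np.array([.4916,.2881])+.075*d;print(p)
plan([p[0],p[1],.33],-13.4,2,0,15)
E
```

```text
[0.47421891 0.21514181]
at [0.6095 0.0051 0.3193] yaw 95.22 w 0.0057 F [ 0.7  0.4 -4.4] t 20.1 j [-0.05  0.3   0.95  0.    1.89 -0.14]
call
0.49 -0.26 -0.02 0.91 0; 0.46 -0.32 -0.02 0.9 0; 0.41 -0.37 -0.02 0.91 0; 0.36 -0.42 -0.03 0.9 0; 0.31 -0.46 -0.02 0.91 0; 0.25 -0.5 -0.03 0.9 0; 0.18 -0.52 -0.02 0.91 0; 0.11 -0.54 -0.03 0.9 0; call
0.04 -0.55 -0.02 0.91 0; -0.03 -0.56 -0.03 0.9 0; -0.1 -0.55 -0.02 0.91 0; -0.16 -0.53 -0.03 0.9 0; -0.23 -0.51 -0.02 0.91 0; -0.29 -0.47 -0.03 0.9 0; -0.35 -0.43 -0.02 0.91 0; 0 0 0 0 0; 
end [0.4742 0.215  0.3299]
```

Call:
{"op": "drive_tool", "data": {
  "plan": "0.49 -0.26 -0.3 0.91 0; 0.46 -0.32 -0.3 0.9 0; 0.41 -0.37 -0.3 0.91 0; 0.36 -0.42 -0.3 0.9 0; 0.31 -0.46 -0.3 0.91 0; 0.25 -0.5 -0.3 0.9 0; 0.18 -0.52 -0.1 0.91 0; 0.11 -0.54 0 0.9 0"
}}

```text
t: 20.9
ee_pos: [0.5372, 0.1176, 0.3754]
tool_rot: [2.979, 0.997, 0.003]
force: [0.3, 0.0, -4.0]
gripper_width: 0.0055
```

Call:
{"op": "drive_tool", "data": {
  "plan": "0.04 -0.55 0 0.91 0; -0.03 -0.56 0 0.9 0; -0.1 -0.55 0 0.91 0; -0.16 -0.53 0 0.9 0; -0.23 -0.51 0 0.91 0; -0.29 -0.47 0 0.9 0; -0.35 -0.43 0 0.91 0; 0 0 0 0 0"
}}

```text
t: 21.7
ee_pos: [0.4733, 0.2164, 0.3749]
tool_rot: [-3.119, 0.367, -0.001]
force: [0.5, 0.1, -3.9]
gripper_width: 0.0055
```

```bash
python3 - <<'E'
from h import *
y=np.radians(-103.4);d=np.array([np.cos(y),np.sin(y)]);p=np.array([.4916,.2881])+.074*d
plan([p[0],p[1],.24],-13.4,1,0,8)
o=status.get_obs();im=optics.snapshot("scene").astype(int)
c=o['ee_pos']+[0,0,.0187-.068]
for L in(0,.1):
    n_=np.array([d[0]*np.cos(L),d[1]*np.cos(L),np.sin(L)]);b=np.array([-d[0]*np.sin(L),-d[1]*np.sin(L),np.cos(L)])
    k=proj("scene",o['ee_pos']+[0,0,.0187]-.068*b+.035*n_);print("knob pred",k)
u,v=k.astype(int);m=(im.sum(2)<110)[v-14:v+15,u-14:u+15].astype(np.uint8)
n,l,s,cc=cv2.connectedComponentsWithStats(m)
print([(s[i,4],(cc[i]+[u-14,v-14]).round(1)) for i in range(1,n) if s[i,4]>8])
E
```

```text
at [0.4733 0.2164 0.3749] yaw -13.42 w 0.0055 F [ 0.5  0.1 -3.9] t 21.7 j [0.36 0.06 1.11 0.   1.97 2.16]
call
0 0 0.56 0 0; 0.01 0 0.56 0 0; 0 0 0.56 0 0; 0.01 0 0.56 0 0; 0 0 0.56 0 0; 0.01 0 0.57 0 0; 0 0 0.56 0 0; 0.01 0.01 0.57 0 0; 
end [0.4746 0.216  0.2399]
knob pred [275.49145097 137.06457343]
knob pred [274.26256545 136.65377086]
[(np.int32(50), array([277.2, 136.9]))]
```

Call:
{"op": "drive_tool", "data": {
  "plan": "0.02 0 0.5 0 0; 0.02 0 0.6 0 0; 0 0 0.6 0 0; 0 0 0.6 0 0; 0 0 0.6 0 0; 0 0 0.6 0 0; 0 0 0.5 0 0; 0 0 0.4 0 0"
}}

```text
t: 22.55
ee_pos: [0.4755, 0.2142, 0.241]
tool_rot: [3.12, -0.366, -0.001]
force: [-0.2, 0.2, -4.7]
gripper_width: 0.0057
```

Call:
{"op": "drive_tool", "data": {
  "plan": "0 0 0.25 0 0; 0 0 0.25 0 0; 0 0 0.25 0 0; 0 0 0.25 0 0; 0 0 0.25 0 0; 0 0 0.25 0 0; 0 0 0.1 0 0; 0 0 0 0 0"
}}

```text
t: 23.35
ee_pos: [0.4752, 0.2146, 0.1935]
tool_rot: [3.12, -0.367, -0.001]
force: [1.0, 0.1, -4.2]
gripper_width: 0.0054
```

Call:
{"op": "drive_tool", "data": {
  "plan": "0 0 0.15 0 0; 0 0 0.15 0 0; 0 0 0.15 0 0; 0 0 0.15 0 0; 0 0 0.15 0 0; 0 0 0.15 0 0; 0 0 0.1 0 0; 0 0 0 0 0"
}}

```text
t: 24.15
ee_pos: [0.4751, 0.2146, 0.1634]
tool_rot: [3.119, -0.367, -0.001]
force: [-0.5, 0.1, -4.0]
gripper_width: 0.0057
```

Call:
{"op": "drive_tool", "data": {
  "plan": "0 0 0.05 0 0; 0 0 0.05 0 0; 0 0 0.05 0 0; 0 0 0.05 0 0; 0 0 0 0 0; 0 0 0 0 0; 0 0 0 0 0; 0 0 0 0 0"
}}

```text
t: 24.95
ee_pos: [0.4754, 0.2147, 0.1581]
tool_rot: [3.12, -0.367, 0.0]
force: [0.2, 0.2, -3.9]
gripper_width: 0.006
```

Call:
{"op": "drive_tool", "data": {
  "plan": "0 0 0.05 0 0; 0 0 0.05 0 0; 0 0 0.05 0 0; 0 0 0 0 0; 0 0 0 0 0; 0 0 0 0 0; 0 0 0 0 0; 0 0 0 0 0"
}}

```text
t: 25.75
ee_pos: [0.4754, 0.2147, 0.1536]
tool_rot: [-3.12, 0.367, -0.0]
force: [-0.4, 0.3, -3.5]
gripper_width: 0.0058
```

Call:
{"op": "drive_tool", "data": {
  "plan": "0 0 0.04 0 0; 0 0 0.04 0 0; 0 0 0 0 0; 0 0 0 0 0; 0 0 0 0 0; 0 0 0 0 0; 0 0 0 0 0; 0 0 0 0 0"
}}

```text
t: 26.55
ee_pos: [0.4755, 0.2147, 0.1513]
tool_rot: [-3.12, 0.367, -0.001]
force: [0.7, 0.1, -4.0]
gripper_width: 0.0056
```

Call:
{"op": "drive_tool", "data": {
  "plan": "0 0 0.04 0 0; 0 0 0.04 0 0; 0 0 0.04 0 0; 0 0 0 0 0; 0 0 0 0 0; 0 0 0 0 0; 0 0 0 0 0; 0 0 0 0 0"
}}

```text
t: 27.35
ee_pos: [0.4762, 0.2151, 0.1506]
tool_rot: [-3.118, 0.367, -0.006]
force: [-2.2, -1.8, 12.8]
gripper_width: 0.0057
```

Call:
{"op": "drive_tool", "data": {
  "plan": "-0.04 0 -0.05 0 0; 0 0 0 0 0; 0 0 0 0 0.03; 0 0 0 0 0.06; 0 0 0 0 0.1; 0 0 0 0 0.15; 0 0 0 0 0.2; 0 0 0 0 0.2"
}}

```text
t: 28.15
ee_pos: [0.4737, 0.215, 0.1484]
tool_rot: [3.12, -0.367, -0.002]
force: [-0.6, 0.0, 0.1]
gripper_width: 0.0171
```

Call:
{"op": "drive_tool", "data": {
  "plan": "0 0 0 0 0.25; 0 0 0 0 0.3; 0 0 0 0 0.35; 0 0 0 0 0.35; 0 0 -0.1 0 0.35; 0 0 -0.2 0 0.35; 0 0 -0.3 0 0.4; 0 0 -0.5 0 0.4"
}}

```text
t: 28.95
ee_pos: [0.4739, 0.2149, 0.1826]
tool_rot: [3.119, -0.367, -0.001]
force: [-0.3, -0.3, 0.3]
gripper_width: 0.0343
```

Call:
{"op": "drive_tool", "data": {
  "plan": "0 0.1 -0.8 0 0.4; 0 0.3 -0.8 0 0.4; 0 0.6 -0.8 0 0.4; 0 0.8 -0.6 0 0.5; 0 1 -0.3 0 0.5; 0 1 0 0 0.5; 0 1 0 0 0.5; 0 1 0 0 0.5"
}}

```text
t: 29.75
ee_pos: [0.4334, 0.0448, 0.2827]
tool_rot: [-3.12, 0.367, -0.004]
force: [0.6, 0.6, 0.4]
gripper_width: 0.0428
```

Call:
{"op": "drive_tool", "data": {
  "plan": "0 1 0 0 0.5; 0 1 0 0 0.5; 0 1 0 0 0.5; 0 0.8 0 0 0.5; 0 0.4 0 0 0.5; 0 0 0 0 0.5; 0 0 0 0 0.5; 0 0 0 0 0.5"
}}

```text
t: 30.55
ee_pos: [0.4048, -0.0759, 0.2813]
tool_rot: [-3.12, 0.365, -0.0]
force: [-0.1, -0.2, 0.8]
gripper_width: 0.0429
```

```bash
python3 - <<'E'
from h import *
o=status.get_obs();print(o['ee_pos'],o['force'],o['t'])
P=[]
for n,p,k in(("top",[.49,.27,.08],45),("scene",[.48,.25,.1],40)):
    im=optics.snapshot(n)[:,:,::-1]
    u,v=proj(n,p).astype(int)
    P.append(cv2.resize(im[v-k:v+k,u-k:u+k],(400,400),interpolation=cv2.INTER_CUBIC)); print(n,u-k,v-k)
cv2.imwrite("pics/a8.png",np.hstack(P))
E
```

```text
[ 0.40478488 -0.07594874  0.28129988] [-0.14979281 -0.23820156  0.82007272] 30.55
top 146 193
scene 247 141
```

View pics/a8.png

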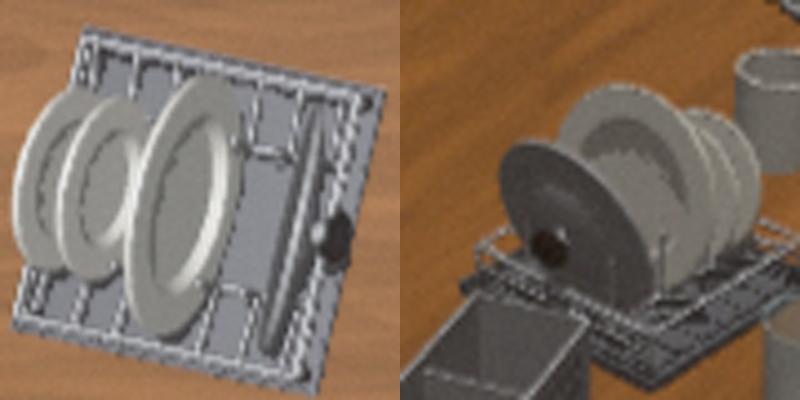

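```bash
python3 - <<'E'
from h import *
y=np.radians(-103.4);d=np.array([np.cos(y),np.sin(y)]);m=np.array([.4916,.2881])
def w(x,yy,z): return np.array([*(m+x*d+yy*np.array([-d[1],d[0]])),z])
def loc(P): q=P[:2]-m;return (q@d).round(4),(q@np.array([-d[1],d[0]])).round(4),P[2].round(4)
for n,ref,p in(("top",w(.12,0,.1),None),("scene",w(.12,0,.1),None)):
    im=optics.snapshot(n).astype(int);u,v=proj(n,ref).astype(int)
    s_=im[v-16:v+17,u-16:u+17].sum(2)
    N,l,s,c=cv2.connectedComponentsWithStats((s_<110).astype(np.uint8));i=1+np.argmax(s[1:,4]) if N>1 else 0
    k=c[i]+[u-16,v-16];print(n,"knob",k.round(1),s[i,4])
    if n=="top": kt=k
    else: P,e=tri(kt,k);print("knob rack",loc(P),e)
print("plate obs top 171 208 - 194.6 260.6")
for x,L in((.01,.1),(.01,.2),(.015,.15),(.015,.25),(.02,.2)): print(x,L);bbox(w(x,0,.108),.09,-103.4,L)
print("lid obs top ends y 212..265")
for L in(-.25,-.15,0): print(L);bbox(w(.075,0,.102),.085,-103.4,L);print(proj("top",w(.075+.036*np.cos(L),0,.102+.036*np.sin(L))))
E
```

```text
top knob [223. 246.] 1089
scene knob [276.4 190.6] 29
knob rack (np.float64(0.1153), np.float64(0.003), np.float64(0.0922)) 0.006857235130805366
plate obs top 171 208 - 194.6 260.6
0.01 0.1
top [174.1 208.7] [198.9 268.2]
scene [276.5 156.8] [309.1 198.1]
0.01 0.2
top [171.7 208.6] [201.1 268.2]
scene [276.3 156.4] [309.4 198.6]
0.015 0.15
top [174.6 209. ] [201.5 268.5]
scene [275.6 157. ] [308.4 198.8]
0.015 0.25
top [172.2 208.9] [203.7 268.5]
scene [275.4 156.7] [308.7 199.2]
0.02 0.2
top [175.1 209.3] [204.1 268.9]
scene [274.7 157.2] [307.8 199.5]
lid obs top ends y 212..265
-0.25
top [201.1 215.2] [216.4 271.2]
scene [266.4 167.3] [297.8 201.5]
[220.33561088 245.64909694]
-0.15
top [201.2 215.2] [215.8 271.2]
scene [266.7 166.3] [297.7 202.5]
[220.40011843 245.64643516]
0
top [199.4 215.1] [217.1 271.2]
scene [266.9 165.2] [297.6 203.7]
[220.27636884 245.59382895]
```

```bash
python3 -c "
from cell import close_job
print(close_job())"
```

```text
the job is handed in; nothing more can be done
None
```

I stood the plate and the pan lid in the drainer and handed the job in at about t = 30.7 s; the hand-in returned no verdict.

**What I did:** For each disc I put the open fingers over its top edge and pushed it upright, clear of the tub or caddy. I then gripped and lifted it, carried it over and lowered it in small steps until the force reading showed it resting on the rails. Then I let go slowly.

| | Plate | Lid |
|---|---|---|
| Gap | second free gap (x = 0 to 30 mm) | last gap |
| Centre x (allowed range) | about 12 mm (−30 to 60 mm) | about 75–85 mm (58 to 94 mm) |
| Off the middle line | within about 3 mm | within about 3 mm |
| Lean (limit 0.38 rad) | about 0.15–0.2 rad, back towards the saucers | roughly 0.2 rad, towards the empty end |
| Facing | hollow side towards the lid's end | knob out over the end |

**Last checks:** In the last picture, the saucers look in place, the gripper is clear of everything, and the force readings are near zero. I took the seated heights from the TCP height at contact, not from the images.

**Checks that failed or disagreed:**
- **Camera views:** The two views disagreed by 1–3 pixels (5–10 mm) throughout. I relied mostly on the top view and the force readings.
- **Lid knob:** My last automatic search for the knob in the top view failed, because it picked up the whole window. I judged the lid by eye from the crop and from the scene view instead, so its position and lean are the least certain figures.
- **Plate grip:** The gripper closed to 9.5 mm on the 5 mm rim, so the plate was slightly tilted in the fingers. It brushed a tine with about 3 N on the way down, which I corrected by moving about 4 mm sideways.

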